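Snap the tube mixer's circuit board onto its posts

TASK

Two opened lab instruments stand on the bench. In the tube mixer, the one with the round rubber cup, the long circuit board is lying loose on top of its four barbed posts: press it down at both ends until all four posts have clicked through and the board sits flat and fully home. Leave the heater, the one with the finned metal block and the short board, untouched.

Things in the scene. Friction and masses are not known exactly. Their poses are not given: they have to be found in the camera images.
- end_left (a point): Press point at the +y end of the mixer's long green board (70 x 120 x 3 mm, loose): on its top face, midway between that end's two white posts, which lie at x +-28, y +3 mm. x along the width, y along the length outward, z up. Bare and flat here over x +-22 mm, y -20 to +15 mm; room for shut fingers pointing down. Top 33 mm above the bench at the start, 23 when home.
- end_right (a point): The same press point at the board's other (-y) end, 90 mm from end_left, same axes; posts at x +-28, y -3 mm; bare over y -15 to +20 mm. An end's two spring posts give way at about 5 to 12 N of push, perhaps one after the other; then the board stops on rigid shoulders. Post tips stand 3 mm above the board at the start, 13 when home. Parts up to 10 mm tall fill the board's middle third.
- mixer: Open base of the tube mixer: grey tray 150 x 150 mm, walls 16 mm high, fixed to the bench, with a round black rubber cup 52 mm wide, top 48 mm above the bench, at x +45, y +12 mm. Origin at the centre of its underside, on the bench; z up. The long board lies on its -x part, centred at x -32, y 0 mm, length along y.
- heater: Open base of the tube heater, not to be touched: the same 150 x 150 mm grey tray, fixed, but with a finned aluminium block (50 x 70 mm, top 44 mm) on its +x side and a short 70 x 70 mm green board standing up on its posts (tips 36 mm) on its -x side. Origin at the centre of its underside, on the bench. Either instrument may stand on the left.

How it is judged:
By the outcome, as a careful person would: the job done as asked, in the order asked, and still so for the second after the job is handed in, with the robot touching nothing.
It also fails if it takes over 32 s, if anything falls off the work surface, if the arm or the gripper's body presses on something with over 40 N, if the wrist force passes 120 N, or if a joint passes its speed limit or range.

ROBOT

A 6-joint arm with a two-finger parallel gripper is mounted at the origin on the work surface. World frame = base frame: x ahead of the robot, y to its left, z up, the work surface at z = 0. Lengths are in m, angles in rad, forces in N, time in s.
With the tool pointing down it reaches from about 0.375 to 0.925 m from the base axis. Payload 5.7 kg.
Tool frame: the origin (TCP) lies at the very end of the fingers, on their centre line; the grasp point (between the pads) lies 19 mm behind it; z points along the fingers, y is the direction in which the jaws open and shut (so a half turn about z gives the same grasp; the last joint's range is limited). The gripper opens to 85 mm and grips with 20 to 120 N. Pads are 22 mm wide; open, the fingers measure 114 mm over their backs; the gripper's body (76 mm by 85 mm) begins 54 mm behind the grasp point. The pads swing forward as they close: fully open they stand 13 mm farther back than shut.
Start: joints at [1.079, 0.359, 1.51, -0, 1.272, -0.115], TCP at [0.221, 0.558, 0.231] pointing down, gripper open.
Joint ranges: [-2.97, 2.97], [-1.01, 2.36], [0.21, 2.38], [-0.96, 4.11], [0.2, 2.71], [-2.98, 2.98]. Speed limits (rad/s): [2.39, 2.39, 3.14, 3.14, 3.14, 3.14].

INTERFACE

Orientations are given as [roll, pitch, yaw] about the fixed x, y, z axes, in that order (R = Rz(yaw) Ry(pitch) Rx(roll)).
In Python, from bench import ctrl gives the robot as it stands. Calls block until the motion is done:
- ctrl.goto(position, orientation): joint-space move of the TCP to a pose.
- ctrl.movel(position, ori=None, velocity=0.15, max_force=None): straight line of the TCP; ori=None keeps the orientation; velocity is the mean speed in m/s. With max_force (N) it stops when the force on the tool has changed by that much, and returns True; else False.
- ctrl.set_joints(angles): joint-space move.
- ctrl.grip(opening, squeeze=None): finger opening in m; squeeze is the grip in N (None keeps the last); returns when the fingers have stopped.
- ctrl.dwell(seconds).
- ctrl.solve_ik(position, orientation): joint angles nearest the present ones, or None.
- ctrl.sense(): the state.
- ctrl.snapshot(name): name is "side" or "top"; returns a dict with "frame" (420x560x3 uint8, red, green, blue), "mtx" (3x3 intrinsics, pixels), "k1" (the pictures are not rectified: a ray, as slopes to the right and down, at radius r is drawn at 1 + k1 r^2 times it, then the intrinsics apply), "rvec" (rotation vector, rad) and "tvec" (3), from world to camera coordinates, as OpenCV has them. Camera axes: x right, y down, z forward; pixel columns grow to the right and rows downward; lengths in m; the calibration is good to about 2 mm. A picture is of the moment at which its call begins. There is no depth.
A pose or a line that the arm cannot do raises ctrl.Unreachable and nothing moves.
- ctrl.hand_in(): hands the job in, once; it reports no verdict.
Trained networks look in the newest picture that a camera, given by its name, has taken for a name from the list of things; names that differ only in an ending like _2 or _b are one class to them, and where a whole thing is asked for, a point or a joint stands for the part that bears it (a point fixed in the world has none). Each returns a list of dicts, best first, with "confidence" (0 to 1); they miss things now and then, are a little off and sometimes report something else, mostly with a low value. They report only what shows in the picture. A call takes as long as a camera call.
- ctrl.spot_in(camera, thing): "bbox" ([left, top, right, bottom] in pixels, round what is visible of it).
The state is a dict: "time": time; "joint_pos": joint angles; "joint_velocities": joint speeds; "tau": joint torques, N m; "ee_pos": TCP position; "ee_rot": TCP orientation; "contact_force": force on the tool from outside, world axes, zero at the start; "wrist_torque": the same for the moment, N m; "grip_width": finger opening in m.
Only numpy, scipy, OpenCV 4.12 (cv2) and the standard library are available. Lean on these libraries where they do the work, as an engineer would, in place of code of your own. Each camera call takes 0.05 s, during which the arm holds its last target.

## Working session

There is one attempt and no reset: what is moved stays moved. The work goes in short steps, each a Python script; the robot and the scene stay as the last script left them, time stands still between calls to the robot, and variables do not carry over. Pictures are saved under pics/ and viewed, and the job is handed in when it is done.

```bash
mkdir -p pics; ls
python3 - <<'E'
from bench import ctrl
import cv2,pickle
d={}
for n in("side","top"):
    s=ctrl.snapshot(n); d[n]=s
    cv2.imwrite(f"pics/{n}0.png",s["frame"][:,:,::-1])
    for t in("mixer","heater","end_left","end_right"): print(n,t,ctrl.spot_in(n,t))
    print(s["mtx"],s["k1"],s["rvec"],s["tvec"])
pickle.dump(d,open("s0.pkl","wb"))
print(ctrl.sense())
E
```

```text
pics
side mixer [{'bbox': [259.4, 125.0, 341.9, 183.0], 'confidence': 0.62}]
side heater [{'bbox': [149.0, 281.9, 289.2, 414.7], 'confidence': 0.76}]
side end_left [{'bbox': [292.6, 123.1, 336.6, 162.0], 'confidence': 0.58}]
side end_right [{'bbox': [288.6, 122.3, 332.9, 165.4], 'confidence': 0.87}]
[[399.08226849   0.         279.36151134]
 [  0.         399.08226849 207.51863603]
 [  0.           0.           1.        ]] -0.10478391597182223 [ 0.40372377 -2.8265356   1.06756331] [0.54003585 0.17878057 0.63087034]
top mixer [{'bbox': [334.5, 140.6, 425.6, 226.9], 'confidence': 0.93}]
top heater [{'bbox': [123.7, 140.8, 216.8, 226.5], 'confidence': 0.62}]
top end_left [{'bbox': [357.0, 167.3, 419.0, 219.4], 'confidence': 0.7}]
top end_right [{'bbox': [358.6, 166.0, 417.1, 222.8], 'confidence': 0.81}]
[[399.51026024   0.         283.27147783]
 [  0.         399.51026024 204.655103  ]
 [  0.           0.           1.        ]] -0.10704843234288668 [ 2.13298142 -2.13808683  0.20842065] [-0.03068244  0.53749293  0.76612705]
{'time': 0.5, 'joint_pos': array([ 1.07890616e+00,  3.58792777e-01,  1.51045416e+00, -2.73493575e-05,
        1.27249032e+00, -1.15090045e-01]), 'joint_velocities': array([-0.0021273 , -0.00124101, -0.0015852 , -0.00249876, -0.00135325,
       -0.00036574]), 'tau': array([-1.22333560e-03, -5.27137113e+01, -2.78788483e+01, -3.04943323e-04,
        3.70648544e-03,  2.60572995e-05]), 'ee_pos': array([0.22075006, 0.55785006, 0.23125042]), 'ee_rot': array([-3.14144600e+00,  9.36105698e-06,  2.76480057e+00]), 'contact_force': array([-0.14447727, -0.94547131, -0.18166633]), 'wrist_torque': array([-0.01300963,  0.00464405, -0.0720597 ]), 'grip_width': 0.08552864866244617}
```

Run:
```python
import cv2,pickle
d=pickle.load(open("s0.pkl","rb"))
f=d["top"]["frame"][:,:,::-1]
cv2.imwrite("pics/topcrop.png",cv2.resize(f[120:250,310:450],None,fx=4.6/1.0,fy=4.6,interpolation=cv2.INTER_CUBIC)[:598])
f=d["side"]["frame"][:,:,::-1]
cv2.imwrite("pics/sidecrop.png",cv2.resize(f[100:200,240:360],None,fx=6,fy=6,interpolation=cv2.INTER_CUBIC))
```

```text
(no output)
```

View pics/top0.png

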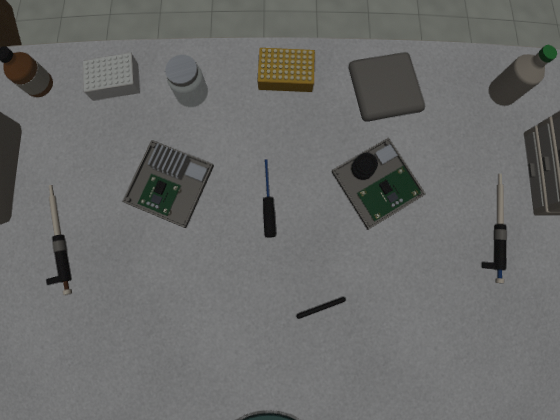

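View pics/topcrop.png

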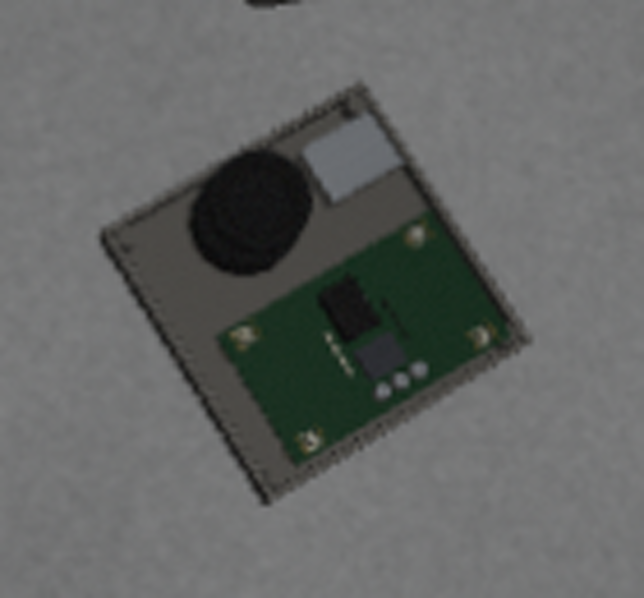

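View pics/sidecrop.png

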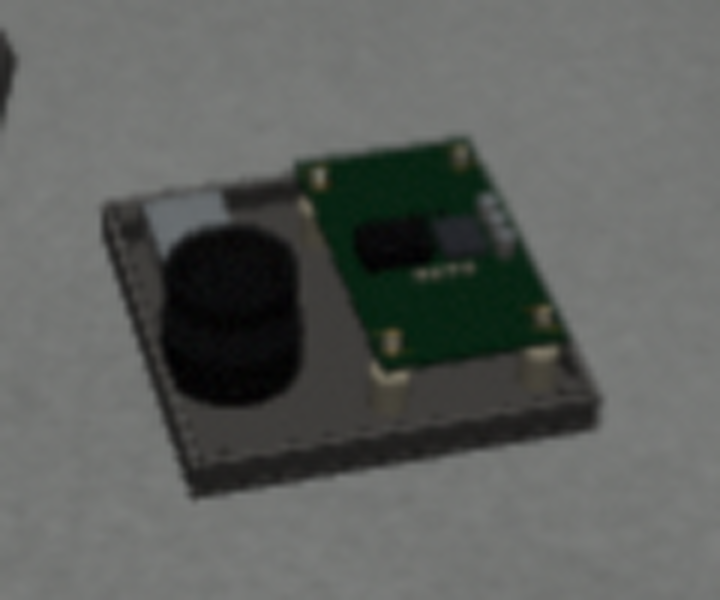

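The top view shows the mixer on the right (board posts near px (363,193), (378,216), (401,171) and (415,193)). The cup is at the upper left, so mixer +y points image-left. Next I'll triangulate the post tips.

```bash
cat > h.py <<'E'
import cv2,pickle,numpy as np
def ray(s,uv):
    k=np.array([s["k1"],0,0,0,0.]);p=cv2.undistortPoints(np.array(uv,float).reshape(-1,1,2),s["mtx"],k)[:,0]
    R=cv2.Rodrigues(s["rvec"])[0];c=-R.T@s["tvec"].ravel()
    return c,np.c_[p,np.ones(len(p))]@R
def onz(s,uv,z):
    c,d=ray(s,uv);return c+d*((z-c[2])/d[:,2])[:,None]
def proj(s,P): return cv2.projectPoints(np.array(P,float),s["rvec"],s["tvec"],s["mtx"],np.array([s["k1"],0,0,0,0.]))[0][:,0]
E
python3 - <<'E'
from h import *
d=pickle.load(open("s0.pkl","rb"))
# order: left+x, left-x, right+x, right-x
t=np.array([(245,334),(311,440),(417,236),(482,335)])/4.6+[310,120]-.39
s=np.array([(392,335),(543,310),(320,172),(461,148)])/6+[240,100]-.42
T=onz(d["top"],t,.036);S=onz(d["side"],s,.036)
for i in range(4):
    c1,a=ray(d["top"],t[i]);c2,b=ray(d["side"],s[i])
    A=np.c_[a[0],-b[0]];x=np.linalg.lstsq(A,c2-c1,rcond=None)[0]
    print(T[i].round(4),S[i].round(4),((c1+x[0]*a[0]+c2+x[1]*b[0])/2).round(4))
for P in(T,S):
    print("len",[np.linalg.norm(P[i]-P[j]).round(4) for i,j in((0,2),(1,3),(0,1),(2,3))])
    y=(P[0]+P[1]-P[2]-P[3])[:2];print("yawy",np.arctan2(y[1],y[0]), "x", np.arctan2(*( (P[0]-P[1]+P[2]-P[3])[[1,0]])))
E
```

```text
[ 0.566  -0.1993  0.036 ] [ 0.5646 -0.1998  0.036 ] [ 0.5651 -0.1991  0.0368]
[ 0.517  -0.2276  0.036 ] [ 0.5166 -0.2282  0.036 ] [ 0.5167 -0.2274  0.0367]
[ 0.6126 -0.2822  0.036 ] [ 0.6122 -0.2819  0.036 ] [ 0.6124 -0.2822  0.0358]
[ 0.5657 -0.31    0.036 ] [ 0.5647 -0.3117  0.036 ] [ 0.5648 -0.3093  0.0379]
len [np.float64(0.0951), np.float64(0.0957), np.float64(0.0565), np.float64(0.0546)]
yawy 2.0932760745813583 x 0.5301135913070688
len [np.float64(0.0949), np.float64(0.0964), np.float64(0.0557), np.float64(0.0561)]
yawy 2.094920401736047 x 0.5477019854134599
```

The triangulated tips fit the given geometry: height 36–38 mm, spacing about 96 x 56 mm, board yaw about 0.524 rad. Next: close the fingers, go above end_left and press.

```bash
cat >> h.py <<'E'
C=np.array([.565,-.2547]);Y=2.094
u=np.array([np.cos(Y),np.sin(Y)])
EL=C+.045*u;ER=C-.045*u
E
python3 - <<'E'
from h import *
from bench import ctrl
print(EL,ER)
best=None
for yaw in(Y,Y-np.pi):
    q=ctrl.solve_ik([*EL,.1],[np.pi,0,yaw]);print(yaw,q)
    if q is not None:
        m=abs(q-ctrl.sense()["joint_pos"]).max()
        if best is None or m<best[0]: best=(m,yaw)
yaw=best[1];open("yaw","w").write(str(yaw))
ctrl.grip(0.0)
ctrl.goto([*EL,.10],[np.pi,0,yaw]);s=ctrl.sense();print(s["time"],s["ee_pos"],s["grip_width"],s["contact_force"])
ctrl.movel([*EL,.045],velocity=.1)
h=ctrl.movel([*EL,.021],velocity=.02,max_force=25)
s=ctrl.sense();print(h,s["time"],s["ee_pos"],s["contact_force"])
for n in("side","top"):
    cv2.imwrite(f"pics/{n}1.png",ctrl.snapshot(n)["frame"][:,:,::-1])
f=cv2.imread("pics/side1.png");cv2.imwrite("pics/side1c.png",cv2.resize(f[80:200,230:370],None,fx=5,fy=5,interpolation=cv2.INTER_CUBIC))
E
```

```text
[ 0.5425154  -0.21571997] [ 0.5874846  -0.29368003]
2.094 [-0.49675029  0.48143215  1.68262057  0.          0.97753993 -1.01995396]
-1.0475926535897933 [-4.96750292e-01  4.81432154e-01  1.68262057e+00 -4.44089210e-16
  9.77539934e-01  2.12163869e+00]
4.2417 [ 0.54285507 -0.21497642  0.10012997] -0.00017469499617840006 [-0.84527345 -0.19151088 -0.00288967]
True 5.9917 [ 0.54262392 -0.21580931  0.02380064] [-1.1798342   0.54280156  7.61122071]
```

View pics/side1c.png

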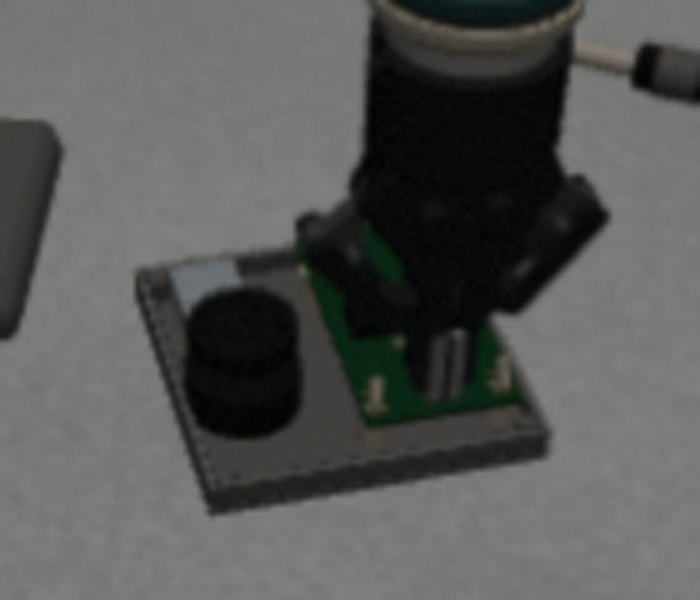

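The near (left) end has gone down and both post tips stand well clear of the board, at crop (375,395) and (503,375). TCP z is 23.8 mm with the board still tilted. Now the right end, then left again, comparing heights.

Run:
```python
from h import *
from bench import ctrl
def press(P):
    s=ctrl.sense()
    ctrl.movel([*P,.050],velocity=.15)
    ctrl.movel([*P,.038],velocity=.1)
    h=ctrl.movel([*P,.019],velocity=.02,max_force=28)
    s=ctrl.sense();print(h,s["time"],s["ee_pos"],s["contact_force"])
    ctrl.movel([*P,.055],velocity=.15)
ctrl.movel([*EL,.055],velocity=.15)
press(ER);press(EL);press(ER)
ctrl.movel([*ER,.16],velocity=.2)
ctrl.goto([.45,0.05,.25],[np.pi,0,float(open("yaw").read())])
print(ctrl.sense()["time"])
d={}
for n in("side","top"):
    d[n]=ctrl.snapshot(n);cv2.imwrite(f"pics/{n}2.png",d[n]["frame"][:,:,::-1])
pickle.dump(d,open("s2.pkl","wb"))
f=cv2.imread("pics/side2.png");cv2.imwrite("pics/side2c.png",cv2.resize(f[100:200,240:360],None,fx=6,fy=6,interpolation=cv2.INTER_CUBIC))
f=cv2.imread("pics/top2.png");cv2.imwrite("pics/top2c.png",cv2.resize(f[120:250,310:450],None,fx=4.6,fy=4.6,interpolation=cv2.INTER_CUBIC))
```

```text
True 8.2417 [ 0.58764228 -0.29380151  0.02310241] [-0.98842449  0.19575971  6.22064951]
True 10.3833 [ 0.5424278  -0.215654    0.02305339] [-1.48501648 -0.24641514  8.07622335]
True 12.5417 [ 0.58736935 -0.29362427  0.02306671] [-0.58405391  0.48141044  5.82940666]
15.0
```

View pics/side2c.png

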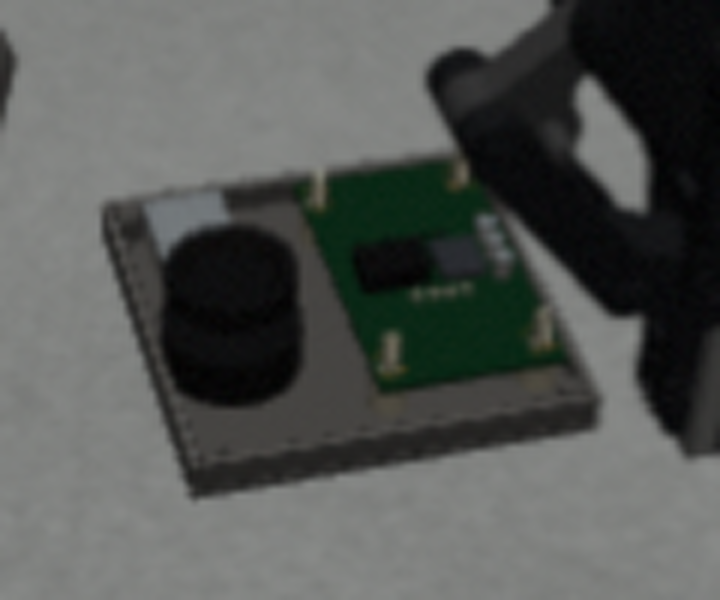

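View pics/top2c.png

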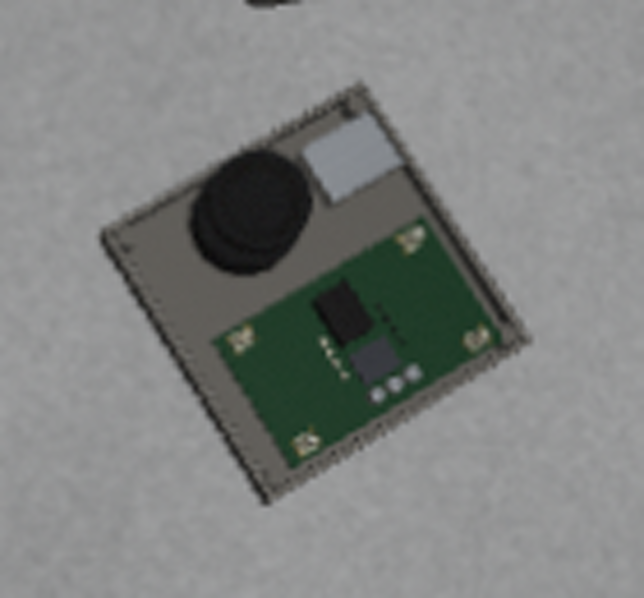

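All four posts stand proud and both ends stop rigidly at 23.1 mm. The gripper partly hides the far right post in the side view, so I'll move clear and check that one.

Run:
```python
from h import *
from bench import ctrl
ctrl.goto([.35,0.4,.25],[np.pi,0,float(open("yaw").read())])
s=ctrl.snapshot("side")
f=s["frame"][:,:,::-1];cv2.imwrite("pics/side3c.png",cv2.resize(f[100:200,240:360],None,fx=6,fy=6,interpolation=cv2.INTER_CUBIC))
# expected board corners at z=.023, crop px
v=np.array([-u[1],u[0]])*-1
for z in(.023,.033):
    print(z,[((proj(s,[[*(C+a*v+b*u),z]])[0]-[240,100]+.42)*6).round() for a in(.035,-.035) for b in(.06,-.06)])
print(ctrl.sense()["time"])
```

```text
0.023 [array([378., 389.]), array([291., 182.]), array([568., 359.]), array([466., 157.])]
0.033 [array([379., 368.]), array([291., 161.]), array([571., 337.]), array([468., 136.])]
16.5167
```

View pics/side3c.png

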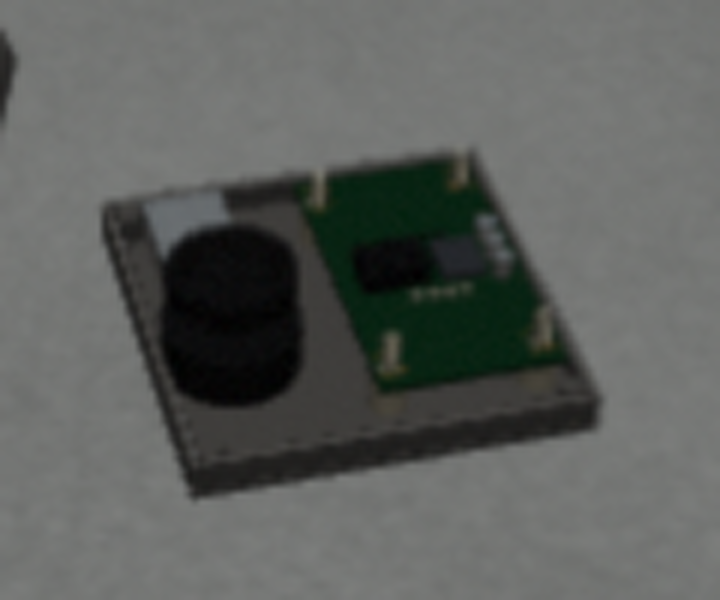

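The visible corners, at (379,391), (568,360) and about (470,157), match the 23 mm prediction; at 33 mm they would sit 20 px higher. All four posts show full height.

```bash
python3 -c "
from bench import ctrl
print(ctrl.hand_in(), ctrl.sense()['time'])"
```

```text
the job is handed in; nothing more can be done
the job is handed in; nothing more can be done
```

The mixer's long board is pressed home on all four posts, and I handed the job in at about 16.5 s of the 32 s allowed. I located the board from its post tips in both cameras, then pressed with shut fingers: left end, right end, then both ends once more.

- **Heights:** both ends stopped rigidly at 23.1 mm on the final presses, against 23 mm for home. The first left press stopped at 23.8 mm, while the board was still tilted.
- **Pictures:** in the last side picture, with the arm clear, all four posts stand clear of the board. The three board corners I checked match the predicted 23 mm position. I did not check the far corner on the cup side separately.
- **Force:** the presses were set to stop at a force change of 25 N (first) and 28 N (the rest), under the 40 N limit. I did not record the peak force.
- **Heater:** the arm worked only at the mixer and went nowhere near the heater, but I took no close-up of it afterwards.

No check failed or disagreed.

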